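Hold up the wash-tray cover over the piston

TASK

One of the two washing trays holds the piston and the other the sprocket, and I want to reach in for the piston: take the wire cover of the piston's tray by its grip bar, swing it up until it stands upright at its balance point, and hold it there still. It must not tip over to the far side, and the other cover stays shut; leave the parts in the trays and the things on the bench where they are. Finish while still holding the bar between the fingers: do not let go.

Things in the scene. Friction and masses are not known exactly. Their poses are not given: they have to be found in the camera images.
- tray_left_floor (a point): The left of two alike fixed parts-washing trays of dark sheet steel, open-topped, 140 x 140 mm, rim 77 mm above the bench, walls 4 mm. This point: centre of its inner floor, 10 mm above the bench. Axes: x along the hinge, y towards the hinge, z up. The tray is turned by up to 15 degrees either way.
- tray_left_hinge (a point): Middle of the hinge axis of the left tray's wire cover, 80 mm above the bench, along the tray's left (outer) rim. Axes as the tray's floor point.
- cover_left_bar (a point): Middle of the left cover's grip bar: round level steel bar, 12 mm thick, 120 long, between two thin arms, parallel to the hinge, 201 mm from it. Cover shut: 80 mm above the bench, beyond the tray rim on the robot's right, 49 mm free between bar and tray, nothing below. Upright: 281 mm above the bench. It can turn between the fingers. Axes: x along the bar, y to the hinge, z square to the cover.
- cover_left (a joint): Hinge angle (rad) of the left wire cover, a flat open grid of thin steel wires, 0.25 to 0.42 kg. 0 = shut, level; grows as the bar swings up and over to the outer side, to 2.4 at most. The hinge runs freely without a stay: the cover falls shut below, or over beyond, its balance point at 1.571, where it stands upright with the bar exactly above the hinge.
- tray_right_floor (a point): The right of two alike fixed parts-washing trays of dark sheet steel, open-topped, 140 x 140 mm, rim 77 mm above the bench, walls 4 mm. This point: centre of its inner floor, 10 mm above the bench. Axes: x along the hinge, y towards the hinge, z up. The tray is turned by up to 15 degrees either way.
- tray_right_hinge (a point): Middle of the hinge axis of the right tray's wire cover, 80 mm above the bench, along the tray's right (outer) rim. Axes as the tray's floor point.
- cover_right_bar (a point): Middle of the right cover's grip bar: round level steel bar, 12 mm thick, 120 long, between two thin arms, parallel to the hinge, 201 mm from it. Cover shut: 80 mm above the bench, beyond the tray rim on the robot's left, 49 mm free between bar and tray, nothing below. Upright: 281 mm above the bench. It can turn between the fingers. Axes: x along the bar, y to the hinge, z square to the cover.
- cover_right (a joint): Hinge angle (rad) of the right wire cover, a flat open grid of thin steel wires, 0.25 to 0.42 kg. 0 = shut, level; grows as the bar swings up and over to the outer side, to 2.4 at most. The hinge runs freely without a stay: the cover falls shut below, or over beyond, its balance point at 1.571, where it stands upright with the bar exactly above the hinge.
- piston_mid (a point): Centre of the used engine piston, a grey metal cup 67 mm across and 58 mm high, standing open end up in one of the trays (which one differs from start to start).
- sprocket_mid (a point): Centre of the chain sprocket, a flat toothed metal wheel with a hub, 69 mm across and 19 mm high, lying in the other tray.
- compound_bar_mid (a point): Centre of the green bar of polishing compound, 48 x 102 x 35 mm, a loose bystander lying near the middle of the bench, in front of the buffing machine. The fixed machines behind and beside the trays stand up to 310 mm above the bench (lamps to 450 mm at the back).
- tape_roll_mid (a point): Centre of the masking tape roll, 100 mm across and 25 mm high, a loose bystander on the left near the front of the bench.
- spanner_mid (a point): Centre of the small combination spanner, 30 x 185 x 7 mm, a loose bystander on the right near the front edge.
Not all that is in view belongs to the job. What is shaped like the part that bears piston_mid but black is not meant.

How it is judged (in metres and radians):
On the way:
1. the piston tray's cover is off its rim and part of the way up, in the fingers (((horizontal distance between piston_mid and tray_left_floor below 0.055 m and value of joint cover_left above 0.4 rad and contact force between the fingers and cover_left above 1 N) or (horizontal distance between piston_mid and tray_right_floor below 0.055 m and value of joint cover_right above 0.4 rad and contact force between the fingers and cover_right above 1 N))), for 0.1 s.
At the end, for the whole second after the job is handed in: The cover of the piston's tray stands within 0.08 rad of its balance point (1.571 rad), still (under 0.08 rad/s), its grip bar pinched between the finger pads with more than 2 N; the other cover is shut (under 0.05 rad) and the piston still lies in its tray (((horizontal distance between piston_mid and tray_left_floor below 0.055 m and value of joint cover_left between 1.4908 and 1.6508 rad and velocity of joint cover_left between -0.08 and 0.08 rad/s and contact force between the fingers and cover_left above 2 N and x of the grasp point in the frame of cover_left_bar between -0.065 and 0.065 m and y of the grasp point in the frame of cover_left_bar between -0.035 and 0.035 m and z of the grasp point in the frame of cover_left_bar between -0.014 and 0.014 m and value of joint cover_right below 0.05 rad) or (horizontal distance between piston_mid and tray_right_floor below 0.055 m and value of joint cover_right between 1.4908 and 1.6508 rad and velocity of joint cover_right between -0.08 and 0.08 rad/s and contact force between the fingers and cover_right above 2 N and x of the grasp point in the frame of cover_right_bar between -0.065 and 0.065 m and y of the grasp point in the frame of cover_right_bar between -0.035 and 0.035 m and z of the grasp point in the frame of cover_right_bar between -0.014 and 0.014 m and value of joint cover_left below 0.05 rad))); the arm keeps its last pose, push and grip.
It fails at once if the cover tips more than 0.25 rad past its balance point (value of joint any of cover_left, cover_right above 1.8208 rad).
It fails at once if the cover of the sprocket's tray is lifted (more than 0.15 rad) ((horizontal distance between sprocket_mid and tray_left_floor below 0.055 m and value of joint cover_left above 0.15 rad) or (horizontal distance between sprocket_mid and tray_right_floor below 0.055 m and value of joint cover_right above 0.15 rad)).
It fails at once if the piston or the sprocket is moved more than 20 mm (distance of any of piston_mid, sprocket_mid from where it was at the start of the episode above 0.02 m).
It fails at once if the compound bar, the tape roll or the spanner is moved more than 30 mm (distance of any of compound_bar_mid, tape_roll_mid, spanner_mid from where it was at the start of the episode above 0.03 m).
It also fails if it takes over 45 s, if anything falls off the work surface, if the arm or the gripper's body presses on something with over 40 N, if the wrist force passes 120 N, or if a joint passes its speed limit or range.

ROBOT

A 6-joint arm with a two-finger parallel gripper is mounted at the origin on a cart in front of the work surface, level with it; the furniture and walls round the work are solid. World frame = base frame: x ahead of the robot, y to its left, z up, the work surface at z = 0. Lengths are in mm, angles in rad, forces in N, time in s.
With the tool pointing down it reaches from about 275 to 1000 mm from the base axis. Payload 8.4 kg.
Tool frame: the origin (TCP) lies at the very end of the fingers, on their centre line; the grasp point (between the pads) lies 19 mm behind it; z points along the fingers, y is the direction in which the jaws open and shut (so a half turn about z gives the same grasp; the last joint's range is limited). The gripper opens to 85 mm and grips with 20 to 120 N. Pads are 22 mm wide; open, the fingers measure 114 mm over their backs; the gripper's body (76 mm by 85 mm) begins 54 mm behind the grasp point. The pads swing forward as they close: fully open they stand 13 mm farther back than shut.
Start: joints at [-1.2, 0.353, 1.633, -0, 1.155, -0.002], TCP at [227.639, -582.072, 231.281] pointing down, gripper open.
Joint ranges: [-2.63, 2.63], [-0.92, 2.1], [0.06, 2.66], [-1.3, 4.44], [0, 2.69], [-3.02, 3.02]. Speed limits (rad/s): [2.22, 2.22, 2.79, 3.14, 3.14, 3.14].

INTERFACE

Orientations are given as [roll, pitch, yaw] about the fixed x, y, z axes, in that order (R = Rz(yaw) Ry(pitch) Rx(roll)).
In Python, from rig import r, vision gives the robot as it stands.
- The arm moves only by the tool move_arm, never from a script. Its argument "series" is text: rows parted by semicolons, each of 7 numbers parted by spaces: the closure, from -1 (fully open) to 1 (shut), then the shift along the tool's x, y, z in units of 40 mm (1.0 is 40 mm), then the turn, a rotation vector about the tool's x, y, z in degrees. In form: grip tx ty tz ax ay az; .... A call has 1 to 20 rows; each row shifts and turns the pose as measured when the row begins, along the tool's axes as they then stand; what a row does not reach is not made up. A row lasts 1/8 s, in which the tool goes at most 62.5 mm and 10.7 degrees, less where a joint would pass 70% of its speed; a pose out of reach is approached as far as the arm can. A call is refused whole if a number of a shift passes 1 or a number of a turn 10.7, either way. A call with a gripper value outside its range is refused whole. The fingers move at their own pace and stop on an object; "grip_force" is the grip in N (left out, the last holds). Time passes only in rows, so rows that do not move let the fingers close. It gives the time, the measured TCP pose, the force and the opening at its end, in the units of the state.
- r.sense(): the state, without advancing time (a new reading comes with each control period).
- vision.grab_frame(name): name is "scene" or "top" or "wrist"; returns the picture (480x640x3 uint8, red, green, blue); there is no depth.
- vision.camera_params(name): a dict with "fx", "fy", "cx", "cy" (pixels), "position" and "rotation" of the camera in the world. Camera axes: x right, y up, looking along -z (the intrinsics and any distortion apply to the point x, -y, -z); pixel columns grow to the right and rows downward; lengths in mm; the calibration is good to about 2 mm. A picture is of the moment at which its call begins: read the wrist's pose just before it. camera_params takes no time and is no camera call; for the wrist camera it gives the pose at the moment of the call.
- r.sign_off(): hands the job in, once; it reports no verdict.
The state is a dict: "clock": time; "qpos": joint angles; "qvel": joint speeds; "joint_efforts": joint torques, N m; "eef_pos": TCP position; "tcp_rot": TCP orientation; "contact_force": force on the tool from outside, world axes, zero at the start; "wrist_torque": the same for the moment, N m; "opening": opening from 0.0 (shut) to 1.0 (fully open).
Only numpy, scipy, OpenCV 4.12 (cv2) and the standard library are available. Lean on these libraries where they do the work, as an engineer would, in place of code of your own. Each camera call takes 0.05 s, during which the arm holds its last target. There are 200 camera calls.

## Working session

There is one attempt and no reset: what is moved stays moved. The work goes in short steps, Python scripts to look and compute and a tool call to move; the robot and the scene stay as the last step left them, time stands still between calls to the robot, and variables do not carry over. Pictures are saved under pics/ and viewed, about 8 in all and at most 12, crops included, and the job is handed in when it is done.

Besides the shell and the picture viewer there is one more tool, called after "Emit:" by a JSON object that holds its "fn" and its "kwargs". move_arm: Moves the arm, as the interface text tells. Its arguments: {"type":"object","properties":{"series":{"type":"string"},"grip_force":{"type":"number"}},"required":["series"]}

```bash
mkdir -p pics; python3 - <<'E'
from rig import r, vision
import cv2
for n in ("scene","top"):
    im=vision.grab_frame(n); cv2.imwrite(f"pics/{n}0.png",im[:,:,::-1])
    print(n,vision.camera_params(n))
print(r.sense())
E
```

```text
scene {'fx': 446.6139689005687, 'fy': 446.6139689005687, 'cx': 316.0429813115913, 'cy': 240.67579602670634, 'position': array([-228.89384997, 1040.59388021,  661.18516554]), 'rotation': array([ 1.14099853,  0.0162583 , -2.55704554])}
top {'fx': 551.7852587383849, 'fy': 551.7852587383849, 'cx': 325.90169668633104, 'cy': 240.1239011435407, 'position': array([ 252.04921713,    4.87975183, 1417.10037114]), 'rotation': array([ 0.1610419 , -0.02174882, -1.54320718])}
{'clock': 0.1, 'qpos': array([-1.20038757e+00,  3.53551001e-01,  1.63407092e+00,  4.86311134e-06,
        1.15522998e+00, -2.39854407e-03]), 'qvel': array([ 0.00095627, -0.00090916, -0.00344972,  0.00171535,  0.00022648,
       -0.00010085]), 'joint_efforts': array([ 9.03835898e-04, -6.06354547e+01, -3.42819464e+01,  9.12028008e-05,
        3.98654229e-03,  1.94205126e-05]), 'eef_pos': array([ 227.48662695, -581.65434305,  230.64941083]), 'tcp_rot': array([-3.14033342e+00, -7.46707542e-06,  3.72805331e-01]), 'contact_force': array([ 0.06078344, -0.59708116,  0.36870897]), 'wrist_torque': array([-0.00728047, -0.01833204, -0.02542837]), 'opening': 1.0039071372395825}
```

View pics/top0.png

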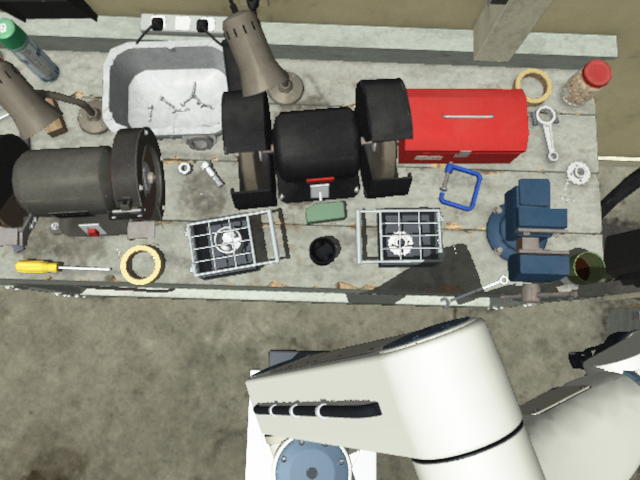

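View pics/scene0.png

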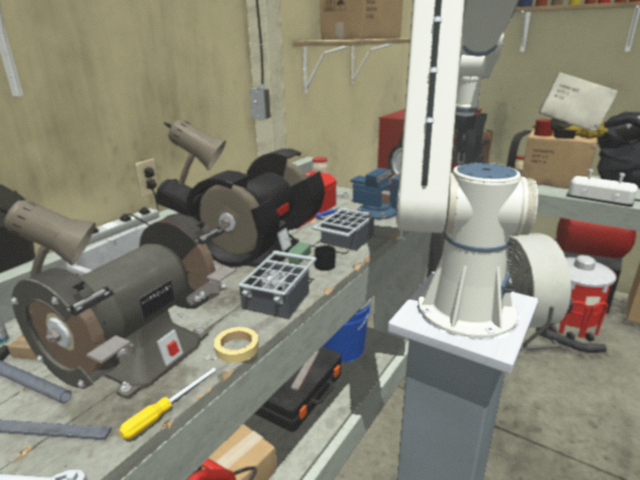

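The top picture shows the left tray near (230,243) with its bar at (277,237), and the right tray near (402,240) with its bar at (362,237). The black decoy cup is at (322,250), and the compound bar is at (325,211). I can't yet tell which tray holds the piston, so I'll crop in closer.

```bash
python3 - <<'E'
import cv2,numpy as np
a=cv2.imread("pics/top0.png")
c1=cv2.resize(a[200:285,180:290],None,fx=7,fy=7,interpolation=cv2.INTER_CUBIC)[:, :770]
c2=cv2.resize(a[200:285,345:455],None,fx=7,fy=7,interpolation=cv2.INTER_CUBIC)
cv2.imwrite("pics/c1.png",c1);cv2.imwrite("pics/c2.png",c2)
E
```

```text
(no output)
```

View pics/c1.png

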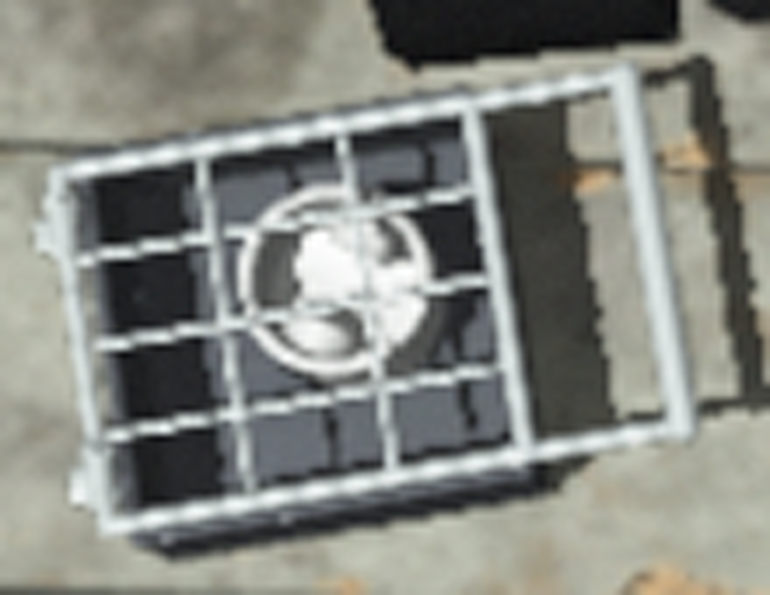

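View pics/c2.png

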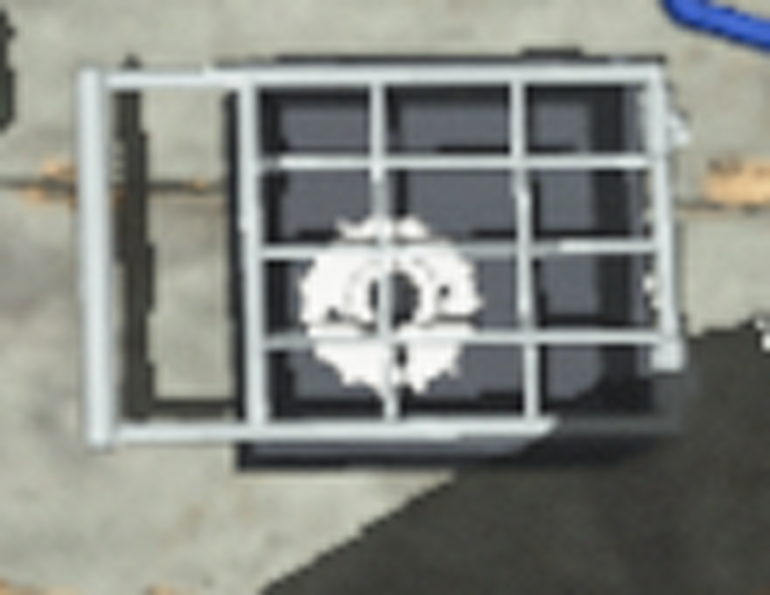

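The crops settle it. The left tray holds the grey piston cup at c1 (335,280), and the right tray holds the toothed sprocket at c2 (392,300). The possible mix-ups are the black cup at (322,250), which is a decoy, and the sprocket on the bench at (578,173). So I need the left cover, with bar ends at c1 (625,70) and (683,432).

```bash
cat >h.py <<'E'
import numpy as np
from scipy.spatial.transform import Rotation as R
from rig import r, vision
def ray(n,px,z,p=None):
    p=p or vision.camera_params(n); M=R.from_euler('xyz',p['rotation']).as_matrix()
    u,v=px; d=M@np.array([(u-p['cx'])/p['fx'],-(v-p['cy'])/p['fy'],-1])
    o=np.array(p['position']); return o+d*(z-o[2])/d[2]
c1=lambda x,y:((x+.5)/7-.5+180,(y+.5)/7-.5+200)
E
python3 - <<'E'
from h import *
np.set_printoptions(precision=1,suppress=True)
A=ray('top',c1(625,72),84);B=ray('top',c1(683,432),84)
H1=ray('top',c1(62,172),80);H2=ray('top',c1(103,527),80)
print('bar',A,B,np.linalg.norm(A-B),(A+B)/2);print('hinge',H1,H2,(H1+H2)/2,np.linalg.norm((A+B-H1-H2)[:2]/2))
print('yaw bar',np.degrees(np.arctan2(*(A-B)[[1,0]])),'hinge',np.degrees(np.arctan2(*(H1-H2)[[1,0]])),'arm dir',np.degrees(np.arctan2(*((A+B-H1-H2)/2)[[1,0]])))
print('piston',ray('top',c1(335,280),68),'motor guard corner',ray('top',(236,203),150),ray('top',(272,206),150),ray('top',(272,206),60),ray('top',(240,95),310),ray('top',(270,150),310))
print('leftmotor',ray('top',(160,210),200),'cup',ray('top',(322,250),50),'green',ray('top',(325,211),35))
E
```

```text
bar [540.5 124.5  84. ] [413.7  98.8  84. ] 129.47234692967396 [477.1 111.7  84. ]
hinge [499.2 320.1  80. ] [375.1 297.6  80. ] [437.2 308.9  80. ] 201.22763425036834
yaw bar 11.449836314915876 hinge 10.262926290088483 arm dir -78.55066487131252
piston [465.8 224.6  68. ] motor guard corner [540.2 196.1 150. ] [535.7 111.6 150. ] [555.9 119.2  60. ] [737.9 176.1 310. ] [619.1 107.5 310. ]
leftmotor [507.2 357.3 200. ] cup [449.6  -9.6  50. ] green [552.8 -14.6  35. ]
```

Emit:
{"fn": "move_arm", "kwargs": {"series": "-1 0 0 -1 0 0 0; -1 0 0 -1 0 0 0; -1 0 0 -0.7 0 0 9.9; -1 0 0 0 0 0 0", "grip_force": 40}}

```text
clock: 0.6
eef_pos: [227.1, -580.7, 339.2]
tcp_rot: [-3.135, 0.001, 0.196]
contact_force: [-0.0, -0.4, -0.0]
opening: 1.001
```

Emit:
{"fn": "move_arm", "kwargs": {"series": "-0.2 0.4 -0.7 0 0 0 0; -0.2 0.55 -0.98 0 0 0 0; -0.2 0.55 -0.98 0 0 0 0; -0.2 0.55 -0.98 0 0 0 0; -0.2 0.55 -0.98 0 0 0 0; -0.2 0.55 -0.98 0 0 0 0; -0.2 0.55 -0.98 0 0 0 0; -0.2 0.55 -0.98 0 0 0 0; -0.2 0.55 -0.98 0 0 0 0; -0.2 0.55 -0.98 0 0 0 0; -0.2 0.55 -0.98 0 0 0 0; -0.2 0.55 -0.98 0 0 0 0; -0.2 0.55 -0.98 0 0 0 0; -0.2 0.55 -0.98 0 0 0 0; -0.2 0.55 -0.98 0 0 0 0; -0.2 0.55 -0.98 0 0 0 0; -0.2 0 0 0 0 0 0"}}

```text
clock: 2.72
eef_pos: [427.8, 121.1, 323.7]
tcp_rot: [-3.117, 0.02, 0.246]
contact_force: [-0.5, -0.3, -0.7]
opening: 0.604
```

```bash
cat >>h.py <<'E'
def to(p,yaw=0.2,rp=(np.pi,0)):
    s=r.sense(); M=R.from_euler('xyz',s['tcp_rot']); T=R.from_euler('xyz',[rp[0],rp[1],yaw])
    print('shift units',np.round(M.inv().apply(np.array(p)-s['eef_pos'])/40,3),'turn',np.round((M.inv()*T).as_rotvec(degrees=True),2),'now',np.round(s['eef_pos'],1),np.round(s['tcp_rot'],3),'F',np.round(s['contact_force'],1),'op',round(s['opening'],3))
E
python3 - <<'E'
from h import *
to([457,107.5,200])
E
```

```text
shift units [0.687 0.585 3.066] turn [-1.39  1.16  2.59] now [427.8 121.1 323.7] [-3.117  0.02   0.246] F [-0.5 -0.3 -0.7] op 0.604
```

Emit:
{"fn": "move_arm", "kwargs": {"series": "-0.2 0.69 0.58 0 -1.4 1.2 2.6; -0.2 0 0 0.9 0 0 0; -0.2 0 0 0.9 0 0 0; -0.2 0 0 0.9 0 0 0; -0.2 0 0 0 0 0 0; -0.2 0 0 0 0 0 0"}}

```text
clock: 3.48
eef_pos: [457.2, 100.8, 207.9]
tcp_rot: [3.139, 0.006, 0.21]
contact_force: [0.4, -0.1, -0.6]
opening: 0.597
```

```bash
python3 - <<'E'
from h import *
import cv2
to([457,107.5,61])
p=vision.camera_params('wrist'); np.save('pics/w1.npy',p,allow_pickle=True)
cv2.imwrite('pics/w1.png',vision.grab_frame('wrist')[:,:,::-1]); print(p)
E
```

```text
shift units [ 0.054 -0.174  3.672] turn [0.16 0.35 0.6 ] now [457.2 100.8 207.9] [3.139 0.006 0.21 ] F [ 0.4 -0.1 -0.6] op 0.597
{'fx': 363.9793631811632, 'fy': 363.9793631811632, 'cx': 318.1937829816365, 'cy': 244.40983773528623, 'position': array([533.19871279, 116.6269424 , 348.47360656]), 'rotation': array([-0.30935957, -0.00342192, -1.36018902])}
```

View pics/w1.png

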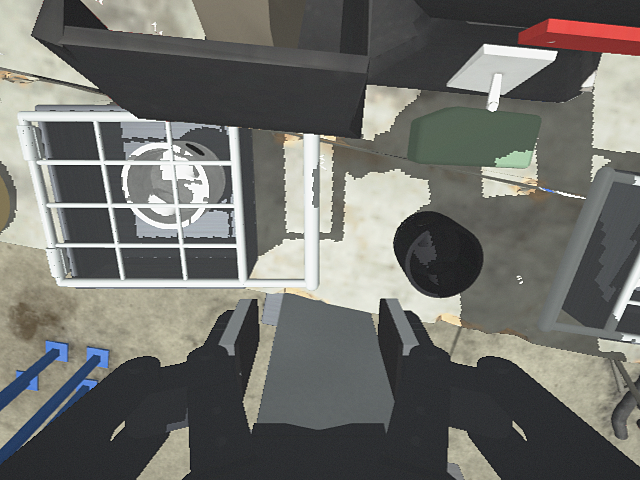

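The wrist picture shows the cup-shaped piston at (165,185) under the left cover, which confirms the choice. The bar runs from (312,137) to (312,287). The guard's edge at (362,137) is close to the camera side of the gripper, so I'll triangulate it and the bar.

```bash
python3 - <<'E'
from h import *
np.set_printoptions(precision=1,suppress=True)
w=np.load('pics/w1.npy',allow_pickle=True).item(); t=vision.camera_params('top')
def tri(a,b):
    f=lambda z:np.linalg.norm((ray('w',a,z,w)-ray('top',b,z,t))[:2])
    z=min(range(0,330),key=f); return ray('w',a,z,w),ray('top',b,z,t)
print('guard lower corner',tri((362,137),(273,206)),'left corner',tri((110,97),(237,205)))
print('upper edge pts',[ray('w',(368,52),z,w) for z in (100,150,200)],[ray('top',(273,200),z,t) for z in (100,150)])
print('bar',ray('w',(312,286),80,w),ray('w',(312,140),80,w))
print('hinge side',ray('w',(58,283),80,w),ray('w',(27,115),80,w))
E
```

```text
guard lower corner (array([533.7,  97.8, 193. ]), array([526.2, 105.8, 193. ])) left corner (array([528.3, 188.6, 213. ]), array([521.4, 184.2, 213. ]))
upper edge pts [array([583.2,  95.2, 100. ]), array([573.2,  99.5, 150. ]), array([563.1, 103.8, 200. ])] [array([562. , 114.1, 100. ]), array([550.2, 109.9, 150. ])]
bar [414.1  95.3  80. ] [524.6 118.3  80. ]
hinge side [374.5 294.5  80. ] [499.6 315.   80. ]
```

Flipping the tool half a turn, so that the camera bracket is on the robot's side, clears the guard.

Emit:
{"fn": "move_arm", "kwargs": {"series": "-0.2 0 0 -1 0 0 0; -0.2 0 0 0 0 0 -10.6; -0.2 0 0 0 0 0 -10.6; -0.2 0 0 0 0 0 -10.6; -0.2 0 0 0 0 0 -10.6; -0.2 0 0 0 0 0 -10.6; -0.2 0 0 0 0 0 -10.6; -0.2 0 0 0 0 0 -10.6; -0.2 0 0 0 0 0 -10.6; -0.2 0 0 0 0 0 -10.6; -0.2 0 0 0 0 0 -10.6; -0.2 0 0 0 0 0 -10.6; -0.2 0 0 0 0 0 -10.6; -0.2 0 0 0 0 0 -10.6; -0.2 0 0 0 0 0 -10.6; -0.2 0 0 0 0 0 -10.6; -0.2 0 0 0 0 0 -10.6; -0.2 0 0 0 0 0 -10.6; -0.2 0 0 0 0 0 0"}}

```text
clock: 5.9
eef_pos: [468.6, 101.5, 280.5]
tcp_rot: [-3.136, 0.039, -2.882]
contact_force: [0.1, -0.3, 0.6]
opening: 0.598
```

```bash
python3 - <<'E'
from h import *
to([456,106,120],0.2+np.pi); print(r.sense()['qpos'])
E
```

```text
shift units [0.433 0.212 3.999] turn [-0.26  2.27  3.43] now [468.6 101.5 280.5] [-3.136  0.039 -2.882] F [ 0.1 -0.3  0.6] op 0.598
[ 0.21301626  0.05094822  1.90148032 -0.00425046  1.1495431  -1.61602198]
```

Emit:
{"fn": "move_arm", "kwargs": {"series": "-0.2 0.28 0.2 0.5 -0.3 2.3 3.4; -0.2 0 0 0.9 0 0 0; -0.2 0 0 0.9 0 0 0; -0.2 0 0 0.9 0 0 0; -0.2 0 0 0 0 0 0; -0.2 0 0 0 0 0 0"}}

```text
clock: 6.65
eef_pos: [460.8, 107.5, 156.0]
tcp_rot: [3.14, 0.01, -2.968]
contact_force: [-0.6, 0.4, 0.9]
opening: 0.601
```

```bash
python3 - <<'E'
from h import *
import cv2
to([456,106,61],0.2+np.pi)
w=vision.camera_params('wrist'); print(w['position'],w['rotation'])
cv2.imwrite('pics/w2.png',vision.grab_frame('wrist')[:,:,::-1]); np.save('pics/w2.npy',w,allow_pickle=True)
E
```

```text
shift units [ 0.15  -0.019  2.373] turn [ 0.06  0.58 -1.49] now [460.8 107.5 156. ] [ 3.14   0.01  -2.968] F [-0.6  0.4  0.9] op 0.601
[384.76363442  93.16710862 296.24350962] [-3.14133329e-01 -5.54640577e-04  1.74481629e+00]
```

View pics/w2.png

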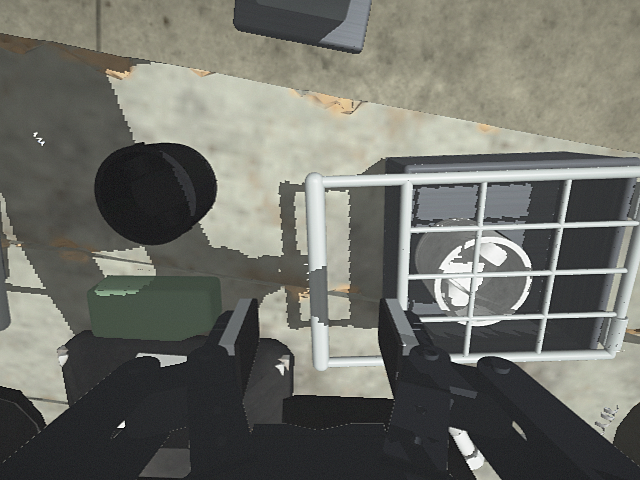

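The bar runs from (315,180) to (320,362), midway between the fingers at (250,310) and (390,310). I'll correct for what's left and go down.

```bash
python3 - <<'E'
from h import *
w=np.load('pics/w2.npy',allow_pickle=True).item()
a,b=ray('w',(315.5,180),82,w),ray('w',(320,360),82,w);print(a,b,np.arctan2(*(b-a)[[1,0]]))
E
```

```text
[414.53342692  96.92051821  82.        ] [535.68903641 121.08575573  82.        ] 0.19687262093430483
```

Emit:
{"fn": "move_arm", "kwargs": {"series": "-0.2 0.1 0 0.6 0 0.6 -1.5; -0.2 0 0 0.6 0 0 0; -0.2 0 0 0 0 0 0"}}

```text
clock: 7.08
eef_pos: [461.0, 107.8, 112.2]
tcp_rot: [3.14, 0.009, -2.943]
contact_force: [0.1, -0.1, 0.4]
opening: 0.6
```

```bash
python3 - <<'E'
from h import *
to([456,106,61],0.2+np.pi)
E
```

```text
shift units [ 0.142 -0.02   1.28 ] turn [ 0.07  0.5  -0.09] now [461.  107.8 112.2] [ 3.14   0.009 -2.943] F [ 0.1 -0.1  0.4] op 0.6
```

Emit:
{"fn": "move_arm", "kwargs": {"series": "-0.2 0 0 0.7 0 0.5 0; -0.2 0 0 0.6 0 0 0; -0.2 0 0 0 0 0 0; 1 0 0 0 0 0 0; 1 0 0 0 0 0 0; 1 0 0 0 0 0 0; 1 0 0 0 0 0 0; 1 0 0 0 0 0 0; 1 0 0 0 0 0 0", "grip_force": 40}}

```text
clock: 8.2
eef_pos: [467.9, 108.1, 69.6]
tcp_rot: [-3.141, 0.013, -2.944]
contact_force: [-0.6, -2.2, -3.3]
opening: 0.12
```

```bash
python3 - <<'E'
from h import *
to([456,106,61],0.2+np.pi); print(r.sense()['wrist_torque'])
E
```

```text
shift units [0.306 0.006 0.21 ] turn [-0.01  0.76 -0.14] now [467.9 108.1  69.6] [-3.141  0.013 -2.944] F [-0.6 -2.2 -3.3] op 0.12
[-0.16486764  0.04340883  0.08123076]
```

The bar is between the pads, but 8 mm nearer the tips than I want, so I'll reopen a little, go deeper and grip again.

Emit:
{"fn": "move_arm", "kwargs": {"series": "-0.2 0 0 0 0 0 0; -0.2 0 0 0 0 0 0; -0.2 0.2 0 0.3 0 0.7 0; -0.2 0 0 0 0 0 0; 1 0 0 0 0 0 0; 1 0 0 0 0 0 0; 1 0 0 0 0 0 0; 1 0 0 0 0 0 0; 1 0 0 0 0 0 0"}}

```text
clock: 9.32
eef_pos: [460.4, 106.5, 56.9]
tcp_rot: [-3.141, 0.001, -2.944]
contact_force: [-0.2, -1.0, -1.8]
opening: 0.124
```

```bash
cat >>h.py <<'E'
def arc(th,P0):
    "TCP target with the grasp kept on the bar, from grasp pose P0 at angle 0"
    u=np.array([-np.sin(.2),np.cos(.2),0]); return np.array(P0)+201*((1-np.cos(th))*u+np.sin(th)*np.array([0,0,1]))
E
python3 - <<'E'
from h import *
s=r.sense(); P=s['eef_pos']; np.save('P0.npy',P); to(P,0.2+np.pi)
q=[arc(t,P) for t in np.linspace(0,np.pi/2,13)]
M=R.from_euler('xyz',[np.pi,0,.2+np.pi])
print(np.round(M.inv().apply(np.diff(q,axis=0))/40,2)); print(q[-1])
E
```

```text
shift units [0. 0. 0.] turn [-0.02  0.07 -0.13] now [460.4 106.5  56.9] [-3.141e+00  1.000e-03 -2.944e+00] F [-0.2 -1.  -1.8] op 0.124
[[ 0.    0.04 -0.66]
 [-0.    0.13 -0.64]
 [-0.    0.21 -0.62]
 [-0.    0.29 -0.59]
 [ 0.    0.37 -0.55]
 [ 0.    0.43 -0.49]
 [ 0.    0.49 -0.43]
 [-0.    0.55 -0.37]
 [ 0.    0.59 -0.29]
 [-0.    0.62 -0.21]
 [-0.    0.64 -0.13]
 [ 0.    0.66 -0.04]]
[420.42280189 303.49819062 257.91748174]
```

Emit:
{"fn": "move_arm", "kwargs": {"series": "1 0 0.02 -0.33 0 0 0; 1 0 0.02 -0.33 0 0 0; 1 0 0.06 -0.32 0 0 0; 1 0 0.07 -0.32 0 0 0; 1 0 0.1 -0.31 0 0 0; 1 0 0.11 -0.31 0 0 0; 1 0 0.14 -0.3 0 0 0; 1 0 0.15 -0.29 0 0 0; 1 0 0 0 0 0 0"}}

```text
clock: 10.45
eef_pos: [454.3, 134.9, 163.8]
tcp_rot: [-3.141, 0.002, -2.943]
contact_force: [2.2, -0.6, -3.3]
opening: 0.128
```

```bash
cat >>h.py <<'E'
def plan(dth=np.pi/24,end=np.pi/2,n=8):
    P=np.load('P0.npy'); s=r.sense(); u=np.array([-np.sin(.2),np.cos(.2),0]); d=s['eef_pos']-P
    th=np.arctan2(d[2],201-d@u); rad=np.hypot(d[2],201-d@u)
    print('theta',th,'radius',rad,'along bar',d@[np.cos(.2),np.sin(.2),0]); to(arc(th,P),.2+np.pi)
    M=R.from_euler('xyz',s['tcp_rot']); m=int(np.ceil((end-th)/dth)) if end>th else 1
    q=[s['eef_pos']]+[arc(t,P) for t in np.linspace(th,end,m+1)[1:]]
    print(np.round(M.inv().apply(np.diff(q,axis=0))/40,2))
E
python3 -c "
from h import *
plan()"
```

```text
theta 0.5561529715329594 radius 202.4616458152074 along bar -0.25489302348251996
shift units [-0.006  0.031  0.019] turn [-0.04  0.11 -0.06] now [454.3 134.9 163.8] [-3.141e+00  2.000e-03 -2.943e+00] F [ 2.2 -0.6 -3.3] op 0.128
[[-0.01  0.4  -0.5 ]
 [-0.    0.43 -0.47]
 [-0.    0.49 -0.41]
 [-0.    0.54 -0.34]
 [ 0.    0.57 -0.27]
 [ 0.    0.61 -0.2 ]
 [ 0.    0.63 -0.12]
 [ 0.    0.64 -0.04]]
```

Emit:
{"fn": "move_arm", "kwargs": {"series": "1 0 0.2 -0.25 0 0 0; 1 0 0.2 -0.25 0 0 0; 1 0 0.21 -0.24 0 0 0; 1 0 0.22 -0.23 0 0 0; 1 0 0.24 -0.21 0 0 0; 1 0 0.25 -0.2 0 0 0; 1 0 0.26 -0.18 0 0 0; 1 0 0.27 -0.17 0 0 0; 1 0 0 0 0 0 0"}}

```text
clock: 11.58
eef_pos: [440.0, 203.4, 235.9]
tcp_rot: [-3.126, 0.001, -2.94]
contact_force: [0.0, -4.1, 0.9]
opening: 0.124
```

```bash
python3 -c "
from h import *
plan()"
```

```text
theta 1.0528835867917814 radius 206.04029414959928 along bar -0.7501727603557775
shift units [-0.019  0.064  0.109] turn [-0.88  0.04  0.11] now [440.  203.4 235.9] [-3.126e+00  1.000e-03 -2.940e+00] F [ 0.  -4.1  0.9] op 0.124
[[-0.02  0.64 -0.19]
 [-0.    0.61 -0.22]
 [-0.    0.64 -0.14]
 [-0.    0.65 -0.05]]
```

Emit:
{"fn": "move_arm", "kwargs": {"series": "1 0 0.32 -0.09 -0.9 0 0; 1 0 0.32 -0.1 0 0 0; 1 0 0.3 -0.1 0 0 0; 1 0 0.3 -0.1 0 0 0; 1 0 0.3 -0.07 0 0 0; 1 0 0.3 -0.06 0 0 0; 1 0 0 0 0 0 0; 1 0 0 0 0 0 0"}}

```text
clock: 12.58
eef_pos: [425.6, 272.9, 260.5]
tcp_rot: [-3.134, 0.001, -2.939]
contact_force: [-1.6, -3.0, 5.4]
opening: 0.127
```

```bash
python3 -c "
from h import *
plan()
import cv2
for n in ('top','scene'): cv2.imwrite(f'pics/{n}1.png',vision.grab_frame(n)[:,:,::-1])
a=cv2.imread('pics/top1.png')[160:300,150:340];b=cv2.imread('pics/scene1.png')[180:320,200:390]
cv2.imwrite('pics/both1.png',np.hstack([cv2.resize(i,(400,295),interpolation=cv2.INTER_CUBIC) for i in (a,b)]))
"
```

```text
theta 1.419843644687995 radius 205.94157669766656 along bar -0.9989113730470649
shift units [-0.025  0.019  0.122] turn [-0.42  0.07  0.17] now [425.6 272.9 260.5] [-3.134e+00  1.000e-03 -2.939e+00] F [-1.6 -3.   5.4] op 0.127
[[-0.03  0.4   0.08]
 [-0.    0.38 -0.02]]
```

View pics/both1.png

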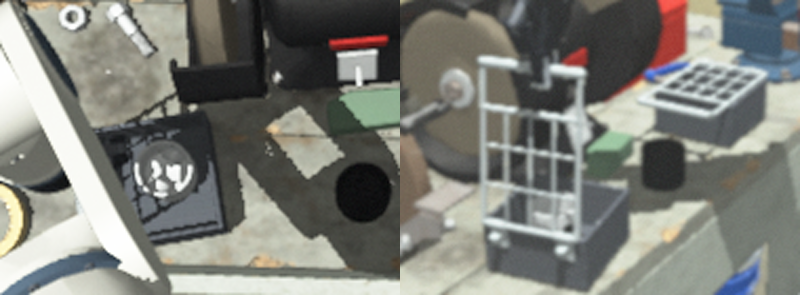

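The cover is held in the fingers and nearly upright, the other cover is shut, and the piston is in place. The last 0.15 rad I'll do slowly.

Emit:
{"fn": "move_arm", "kwargs": {"series": "1 0 0.2 0.03 -0.4 0 0; 1 0 0.2 0.03 0 0 0; 1 0 0.2 0 0 0 0; 1 0 0.1 0 0 0 0; 1 0 0 0 0 0 0; 1 0 0 0 0 0 0; 1 0 0 0 0 0 0"}}

```text
clock: 13.55
eef_pos: [419.7, 301.1, 261.9]
tcp_rot: [3.139, 0.002, -2.939]
contact_force: [-1.8, -1.7, 5.4]
opening: 0.124
```

```bash
python3 -c "
from h import *
plan()"
```

```text
theta 1.5597656017433477 radius 205.0304314502752 along bar -1.1485538594710576
shift units [-0.029  0.001  0.101] turn [0.17 0.11 0.15] now [419.7 301.1 261.9] [ 3.139e+00  2.000e-03 -2.939e+00] F [-1.8 -1.7  5.4] op 0.124
[[-0.03  0.06  0.1 ]]
```

The arm gives 1.56 rad. I'll check the cover itself in the scene camera.

Emit:
{"fn": "move_arm", "kwargs": {"series": "1 0 0.03 0 0 0 0; 1 0 0 0 0 0 0; 1 0 0 0 0 0 0; 1 0 0 0 0 0 0"}}

```text
clock: 14.05
eef_pos: [419.5, 302.1, 261.9]
tcp_rot: [3.138, 0.002, -2.939]
contact_force: [-1.3, -1.1, 4.2]
opening: 0.128
```

```bash
python3 -c "
from h import *
plan()
import cv2
a=vision.grab_frame('scene')[:,:,::-1]
cv2.imwrite('pics/s2.png',cv2.resize(np.ascontiguousarray(a[200:320,220:310]),None,fx=5,fy=5,interpolation=cv2.INTER_CUBIC))
"
```

```text
theta 1.5650910706344574 radius 205.02446303656114 along bar -1.1963589686462726
shift units [-0.03   0.     0.101] turn [0.18 0.1  0.13] now [419.5 302.1 261.9] [ 3.138e+00  2.000e-03 -2.939e+00] F [-1.3 -1.1  4.2] op 0.128
[[-0.03  0.03  0.1 ]]
```

View pics/s2.png

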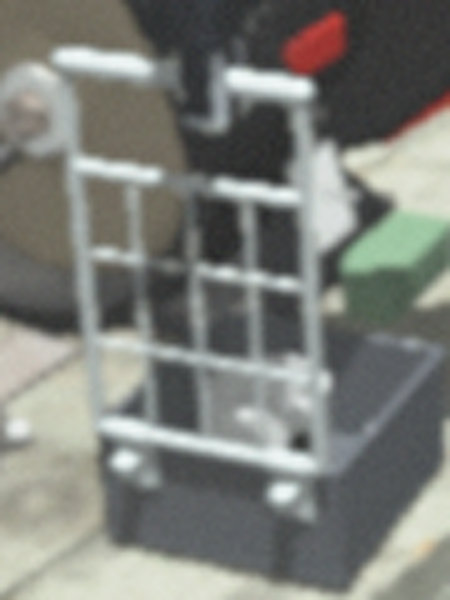

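```bash
python3 -c "
from h import *
c=lambda x,y:((x+.5)/5-.5+220,(y+.5)/5-.5+200)
n=np.array([-np.sin(.2),np.cos(.2),0])
T=[ray('scene',c(*p),281) for p in ((62,60),(308,90))]; B=[ray('scene',c(*p),80) for p in ((105,428),(320,465))]
print(np.round(T,1),np.round(B,1),'off top-bottom along swing',(sum(T)-sum(B))/2@n)
print('expected bar along swing',np.array([437,305,0])@n,'top',sum(T)/2@n,'bot',sum(B)/2@n, 'P0+201', np.load('P0.npy')@n+201)
print(r.sense()['qvel'])
"
```

```text
[[498.8 317.9 281. ]
 [373.4 287.5 281. ]] [[492.8 319.8  80. ]
 [376.2 290.1  80. ]] off top-bottom along swing -2.4947627580177736
expected bar along swing 212.10180868413698 top 210.03726938810166 bot 212.53203214611943 P0+201 213.92331636349348
[-1.53518294e-04  4.14352534e-04  7.98810539e-04 -2.88747700e-04
 -9.65428428e-04 -3.48318267e-06]
```

```bash
python3 -c "
from h import *
print(r.sign_off())"
```

```text
the job is handed in; nothing more can be done
None
```

I swung the left cover up to its balance point, and it was still held by its grip bar when I handed the job in at about 14 s. The grey piston cup is in the left tray and the sprocket in the right one.

**Last checks**
- **Cover angle:** the arm's pose gives 1.565 rad. In the scene camera the bar appears about 2.5 mm short of directly above the hinge (0.012 rad). Both are well inside the 0.08 rad tolerance.
- **Holding still:** joint speeds were under 0.001 rad/s.
- **Grip:** set to 40 N, with the fingers stopped on the bar at an opening of 0.128.
- **Other things:** in the scene picture at about 1.42 rad, the right cover was shut and the piston was in its tray. I didn't measure how far any part or bench item may have moved, and I saw no sign that any had.

**What didn't quite match**
- **Swing radius:** the path I inferred from the arm came out at 205 mm, not 201 mm. The bar probably slid about 4 mm along the pads, which is within the limits.
- **Bar length:** it measured 129 mm instead of 120 mm, I think because I included the side arms.
- **Extra steps:** I turned the gripper half round to keep its camera clear of the machine guard. I also gripped a second time to get the bar deeper between the pads.

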